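Clear a jammed vial dispenser

TASK

The vial dispenser is jammed. Squeeze the orange release tab of its cover in towards the blue grip rib, pivot the cover up about its far edge until it comes out of its frame, and lay it outer face up on the green mat without dropping it. Then reach in through the opening and gently nudge back the raised vial that wedges the front one at the throat, so that all three vials drop through and lie at rest in the delivery chute below; disturb nothing else on the bench.

Things in the scene. Friction and masses are not known exactly. Their poses are not given: they have to be found in the camera images.
- dispenser: white gravity vial dispenser, fixed, 178 (x) x 120 (y) x 247 mm high; origin at the centre of its underside, x away from the delivery trough at its front, z up. Its top slopes up to the rear at 30 degrees: the cover's underside lies in the plane through x=-42, z=164 mm. The opening under the cover is 93 mm wide, from x=-42 to x=80 mm, with a grey rail 6 mm thick along its front
- cover_pivot (a point): point on the dispenser at the middle of the lower front edge of the fixed rear lip (4 mm thick, 5.5 mm over the cover's plane, at x=66 mm) that holds down the cover's tongues: the cover pivots up about the line through it along the dispenser's y
- front_wall_top (a point): top of the hopper's front wall, on its inside, z=145 mm; in front of it a flare rises gently to the rail (z=157 at 32 mm farther forward)
- throat (a point): centre of the throat, z=124 mm: a free gap 33 mm long in x, 93 mm wide, between a ledge 11 mm deep at the foot of the front wall and the ramp edge. Vials fall through it into the chute
- ramp_edge (a point): front edge of the feed ramp, z=143 mm; the ramp rises from it to the rear at 18 degrees, to the back wall 60 mm behind
- trough (a point): floor of the open delivery trough behind its front lip (68 mm high). Delivered vials lie in the chute here and behind, centres at z=69, 77 and 87 mm in the dispenser's frame
- cover: loose snap-in cover, 145 g: blue frame, clear window, plate 124 (x) x 104 (y) x 5 mm; origin at the middle of the plate's underside, x up the slope away from the tab, z out of its outer face; in place it leans 30 degrees. At its far end two tongues 3.6 mm thick reach 10 mm under the rear lip. When its near edge has been pivoted up 15 to 20 degrees, drawing it 25 mm towards the tab frees them
- tab (a joint): travel of the orange release tab towards the grip rib, 0 at rest to 0.009 m fully squeezed (3 N at first, 9 N at the end, springs back). Its nose reaches 6 mm under the dispenser's front rail and 7 mm below the cover's plate; above 0.007 it is clear of the rail, before that the cover cannot be lifted
- cover_grip (a point): pinch point on the cover, midway between tab and rib, 26 mm over the plate's underside (x=-33.5 mm in the cover's frame): fingers close along the cover's x, tool along its -z. Behind stands the blue rib (40 mm wide, 6 thick, top at z=31), in front the orange tab (32 mm wide, 5 thick, top at z=33.5). Over both: 36 mm at rest, 27 mm squeezed; so held, the cover can be carried
- cover_tongue (a point): point on the cover at the middle of its tongues (x=70 mm in the cover's frame)
- tongue_slot (a point): point on the dispenser where cover_tongue lies when the cover is in place, under the rear lip
- vial_1: lying amber glass vial, white cap, 30 mm across, 90 mm long, 45 g; origin at its centre, axis along the dispenser's y. The front one: it rests on the ledge against the front wall and cannot fall while vial_2 leans on it; its top is at z=154 mm
- vial_2: lying amber glass vial, white cap, 30 mm across, 90 mm long, 45 g; origin at its centre, axis along the dispenser's y. The blocking one: it leans forward from the ramp edge on to vial_1, 25 mm farther back and 17 mm higher than it. Pushed back and up over the edge, 8 to 20 mm, it lets vial_1 fall; let go, it rolls down and falls too. A tip 22 mm wide fits in front of it, above vial_1
- vial_3: lying amber glass vial, white cap, 30 mm across, 90 mm long, 45 g; origin at its centre, axis along the dispenser's y. Lies behind vial_2 on the ramp, with 20 mm free behind it, and follows by itself
- mat: green bench mat, fixed, 200 (x) x 160 (y) x 3 mm; origin at the centre of its underside. (Overhead, at x=0.23, z=0.86 m, y from -0.17 to 0.08 m, switches and a knob stand out of the blue console: a high elbow can strike them)
- steel_beaker: loose steel beaker, 67 mm wide, 82 mm high, at the back; bystander; origin at the centre of its underside
- flask: loose conical flask, 61 mm wide, 111 mm high, at the back; bystander; origin at the centre of its underside
- algae_jar: loose glass jar with black lid, 60 mm wide, 125 mm high, at the back left; bystander; origin at the centre of its underside
- petri_dish: loose round dish, 104 mm wide, 29 mm high, front left; bystander; origin at the centre of its underside

How it is judged:
On the way, in this order (a step that is already met when the one before it is completed fails the run):
1. the tab is squeezed in while the cover is still in its frame (value of joint tab above 0.006 m and distance between cover_tongue and tongue_slot below 0.012 m and angle between the z axis of cover and the z axis of dispenser, either way round above 0.47 rad), for 0.1 s.
2. the cover is pivoted up by its tab end, by 7 degrees or more, its tongues still in the slot under the rear lip (angle between the z axis of cover and the z axis of dispenser, either way round below 0.4 rad and distance between cover_tongue and tongue_slot below 0.02 m), for 0.05 s.
3. the cover lies outer face up on the mat, let go (horizontal distance between cover and mat below 0.06 m and height (world z) of cover below 0.025 m and angle between cover's own z axis and vertical below 0.2 rad and contact force between the fingers and cover below 0.05 N and linear speed of cover below 0.02 m/s), for 0.3 s.
4. all three vials have dropped through the throat (z of each of vial_1, vial_2, vial_3 in the frame of dispenser below 0.104 m), for 0.2 s.
At the end, for the whole second after the job is handed in: the cover lies at rest and released on the mat, outer face up within 0.2 rad, its centre within 60 mm of the mat's; all three vials lie at rest in the delivery chute (centres below z=104 mm and between x=-100 and x=30 mm in the dispenser's frame) (all of step 3 and all of step 4 and x of vial_1 in the frame of dispenser between -0.1 and 0.03 m and y of vial_1 in the frame of dispenser between -0.05 and 0.05 m and linear speed of each of vial_1, vial_2, vial_3 below 0.02 m/s and x of vial_2 in the frame of dispenser between -0.1 and 0.03 m and y of vial_2 in the frame of dispenser between -0.05 and 0.05 m and x of vial_3 in the frame of dispenser between -0.1 and 0.03 m and y of vial_3 in the frame of dispenser between -0.05 and 0.05 m); the robot touches nothing.
It fails at once if the cover is dropped or thrown (faster than 0.5 m/s out of the fingers) (contact force between the fingers and cover below 0.01 N and linear speed of cover above 0.5 m/s).
It fails at once if a vial is pressed with more than 30 N (contact force between the fingers and vial_1 above 30 N or contact force between the fingers and vial_2 above 30 N or contact force between the fingers and vial_3 above 30 N).
It fails at once if a bystander is pushed more than 20 mm (distance of any of steel_beaker, flask, algae_jar, petri_dish from where it was at the start of the episode above 0.02 m).
It also fails if it takes over 51 s, if anything falls off the work surface, if the arm or the gripper's body presses on something with over 40 N, if the wrist force passes 120 N, or if a joint passes its speed limit or range.

ROBOT

A 6-joint arm with a two-finger parallel gripper is mounted at the origin on a cart in front of the work surface, level with it; the furniture and walls round the work are solid. World frame = base frame: x ahead of the robot, y to its left, z up, the work surface at z = 0. Lengths are in m, angles in rad, forces in N, time in s.
With the tool pointing down it reaches from about 0.35 to 0.775 m from the base axis. Payload 7.3 kg.
Tool frame: the origin (TCP) lies at the centre of the arm's flange, where the gripper is bolted on; the fingertips stand 178 mm ahead of it and the grasp point (between the pads) lies 159 mm ahead of it (tip_extent is the distance from the TCP to the fingertips, in m); z points along the fingers, y is the line along which they close (so a half turn about z gives the same grasp; the last joint's range is limited). The gripper opens to 92 mm and grips with 3 to 60 N. Pads are 19 mm wide; open, the fingers measure 130 mm over their backs; the gripper's body (75 mm by 190 mm) begins 47 mm behind the grasp point.
Start: joints at [-1.488, 0.342, 1.524, -0, 1.275, -0.146], TCP at [0.119, -0.511, 0.405] pointing down, gripper open.
Joint ranges: [-2.53, 2.53], [-0.77, 2.02], [0.04, 2.7], [-1, 4.14], [0.28, 2.66], [-3.11, 3.11]. Speed limits (rad/s): [2.57, 2.57, 3.14, 3.14, 3.14, 3.14].

INTERFACE

Orientations are given as [roll, pitch, yaw] about the fixed x, y, z axes, in that order (R = Rz(yaw) Ry(pitch) Rx(roll)).
In Python, from cell import * gives the robot as it stands.
- The arm moves only by the tool arm_command, never from a script. Its arguments are lists of equal length, an entry for each row: "xyz": the shift along the world's x, y, z in mm, a list of three; "spin": the turn about the world's z in degrees. In form: {"xyz": [[tx, ty, tz], ...], "spin": [spin, ...]}. A call has 1 to 20 rows; each row shifts and turns the commanded pose from where the row before left it; what a row does not reach is not made up. A row lasts 1/10 s, in which the tool goes at most 50 mm and 8.59 degrees, less where a joint would pass 70% of its speed; a pose out of reach is approached as far as the arm can. A call with a gripper value outside its range is refused whole. "jaw" is the opening, from -1 (shut) to 1 (fully open), set as the call begins (left out, the last holds). The fingers move at their own pace and stop on an object; "squeeze" is the grip in N (left out, the last holds). Time passes only in rows, so rows that do not move let the fingers close. It gives the time, the measured TCP pose, the force, the opening and the grip force at its end, in the units of the state.
- observe(): the state, without advancing time (a new reading comes with each control period).
- read_camera(name): name is "scene" or "top"; returns a dict with "img" (384x512x3 uint8, red, green, blue), "depth" (384x512 float32, m along the optical axis (not along the pixel's ray), 0 where there is no reading), "fx", "fy", "cx", "cy" (pixels), "world_from_camera" (4x4, takes a point from camera to world coordinates). Camera axes: x right, y up, looking along -z (the intrinsics and any distortion apply to the point x, -y, -z); pixel columns grow to the right and rows downward; lengths in m; the calibration is good to about 2 mm. A picture is of the moment at which its call begins.
- hand_in(): hands the job in; it is judged then, once.
The state is a dict: "time": time; "qpos": joint angles; "qvel": joint speeds; "joint_efforts": joint torques, N m; "tool_pos": TCP position; "tool_rot": TCP orientation; "contact_force": force on the tool from outside, world axes, zero at the start; "torque": the same for the moment, N m; "opening": finger opening in m; "grip_force": force on a finger pad.
Only numpy, scipy, OpenCV 4.12 (cv2) and the standard library are available. Lean on these libraries where they do the work, as an engineer would, in place of code of your own. Each camera call takes 0.05 s, during which the arm holds its last target. There are 200 camera calls.

## Working session

There is one attempt and no reset: what is moved stays moved. The work goes in short steps, Python scripts to look and compute and a tool call to move; the robot and the scene stay as the last step left them, time stands still between calls to the robot, and variables do not carry over. Pictures are saved under pics/ and viewed, at most 10 in all, crops included, and the job is handed in when it is done.

Besides the shell and the picture viewer there is one more tool, called after "Emit:" as a command line: name --pt "numbers of a row" for each row, then --argument value for the rest. arm_command: Moves the arm, as the interface text tells. Its arguments: {"type":"object","properties":{"xyz":{"type":"array","items":{"type":"array","items":{"type":"number"}}},"spin":{"type":"array","items":{"type":"number"}},"jaw":{"type":"number"},"squeeze":{"type":"number"}},"required":["xyz","spin"]}

```bash
mkdir -p pics; ls
python3 - <<'E'
from cell import *
import cv2,numpy as np
for n in("scene","top"):
    c=read_camera(n); np.savez(f"{n}.npz",**c)
    cv2.imwrite(f"pics/{n}0.png",cv2.resize(c["img"][:,:,::-1],(800,600)))
    print(n,c["fx"],c["fy"],c["cx"],c["cy"],c["world_from_camera"].round(3).tolist(),[k for k in c])
print(observe())
E
```

```text
pics
scene 350.62914574763164 350.62914574763164 259.4782523332991 192.5352776461202 [[-0.68, 0.314, -0.663, -0.244], [-0.733, -0.311, 0.605, 0.907], [-0.016, 0.897, 0.441, 0.656], [0.0, 0.0, 0.0, 1.0]] ['img', 'depth', 'fx', 'fy', 'cx', 'cy', 'world_from_camera']
top 479.53824397143643 479.53824397143643 257.56504644228926 180.9718792401439 [[0.063, 0.848, -0.526, -0.293], [-0.998, 0.057, -0.027, 0.142], [0.007, 0.526, 0.85, 1.501], [0.0, 0.0, 0.0, 1.0]] ['img', 'depth', 'fx', 'fy', 'cx', 'cy', 'world_from_camera']
{'time': 0.1, 'qpos': array([-1.48803523e+00,  3.42602373e-01,  1.52490304e+00, -2.36798574e-05,
        1.27539117e+00, -1.45967656e-01]), 'qvel': array([-0.00026965, -0.00101898, -0.00264771, -0.00130414,  0.00273384,
        0.00078064]), 'joint_efforts': array([ 7.45725865e-04, -4.32007456e+01, -2.44693512e+01,  7.18962145e-02,
        5.26464335e-02, -4.60534523e-05]), 'tool_pos': array([ 0.11906309, -0.51119451,  0.40414705]), 'tool_rot': array([-3.14029929e+00, -1.67252646e-04,  2.28735557e-01]), 'contact_force': array([-0.28442653,  0.34186192, -0.20727508]), 'torque': array([0.00600844, 0.01233581, 0.03466218]), 'grip_force': 0.0, 'opening': 0.09187343427875393}
```

View pics/scene0.png

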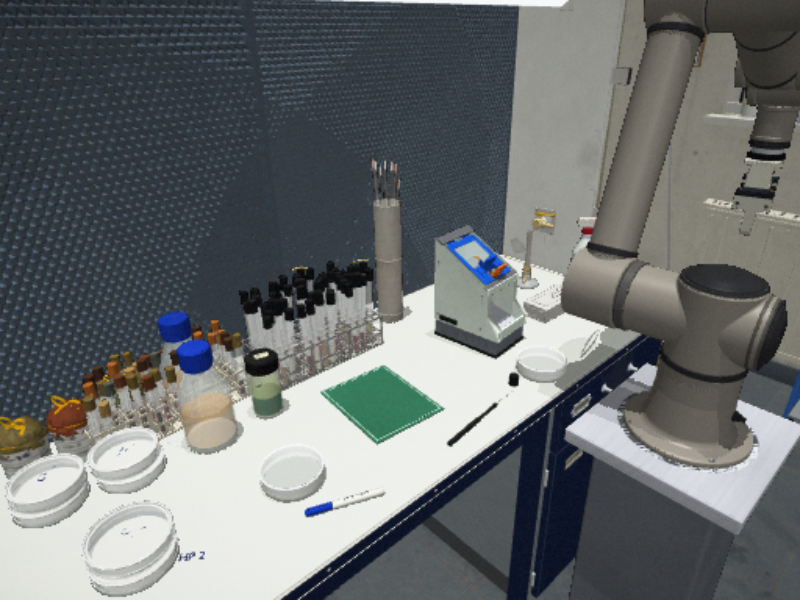

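View pics/top0.png

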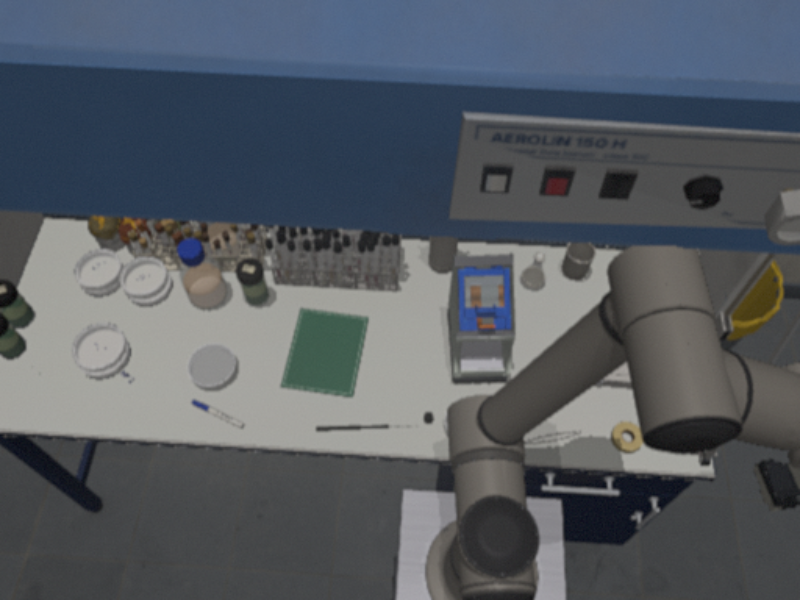

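The scene view shows the dispenser at (480,290) with its cover facing the robot, the mat at (382,403) and the petri dish at (292,472). In the top view the dispenser is at (485,320), its trough towards the robot, with the mat at (325,352). Next I'll measure poses.

```bash
cat > h.py <<'E'
import numpy as np,cv2
def cloud(c):
    d=c["depth"]; v,u=np.indices(d.shape)
    p=np.stack([(u-c["cx"])/c["fx"]*d,-(v-c["cy"])/c["fy"]*d,-d],-1)
    M=c["world_from_camera"]; P=p@M[:3,:3].T+M[:3,3]; P[d<=0]=np.nan
    return P
def hsv(c): return cv2.cvtColor(c["img"],cv2.COLOR_RGB2HSV)
def proj(c,P):
    M=np.linalg.inv(c["world_from_camera"]); q=np.atleast_2d(P)@M[:3,:3].T+M[:3,3]
    return np.c_[c["cx"]+c["fx"]*q[:,0]/-q[:,2], c["cy"]-c["fy"]*q[:,1]/-q[:,2]]
E
python3 - <<'E'
from h import *
for n in("scene","top"):
    c=dict(np.load(n+".npz")); P=cloud(c); H=hsv(c)
    g=(H[...,0]>65)&(H[...,0]<90)&(H[...,1]>120)&(P[...,2]<.05)&(P[...,2]>-.02)
    q=P[g].astype(np.float32); r=cv2.minAreaRect(q[:,:2]*1000); print(n,"mat",r,np.median(q[:,2]),len(q))
    b=(H[...,0]>100)&(H[...,0]<125)&(H[...,1]>150)&(P[...,2]>.15)&(P[...,2]<.3)&(P[...,0]>.3)&(P[...,0]<.8)&(abs(P[...,1])<.35)
    q=P[b].astype(np.float32); print("blue",len(q),cv2.minAreaRect(q[:,:2]*1000),q.min(0),q.max(0),np.median(q,0))
    # dispenser all
    m=np.median(q,0)
    a=(abs(P[...,0]-m[0])<.16)&(abs(P[...,1]-m[1])<.09)&(P[...,2]>.03)&(P[...,2]<.3)
    q2=P[a].astype(np.float32); print("disp",len(q2),cv2.minAreaRect(q2[:,:2]*1000),q2.min(0),q2.max(0))
    A=np.c_[q[:,:2],np.ones(len(q))]; w=np.ones(len(q),bool)
    for _ in range(6):
        s=np.linalg.lstsq(A[w],q[w,2],rcond=None)[0]; w=abs(A@s-q[:,2])<.004
    print("plane",s,w.sum(),"lean",np.degrees(np.arctan(np.hypot(s[0],s[1]))),"yaw",np.degrees(np.arctan2(s[1],s[0])), cv2.minAreaRect(q[w][:,:2]*1000))
    o=(H[...,0]<15)&(H[...,1]>170)&(abs(P[...,0]-m[0])<.1)&(abs(P[...,1]-m[1])<.06)&(P[...,2]>.15)
    if o.any(): print("orange",o.sum(),P[o].min(0),P[o].max(0),np.median(P[o],0))
    u,v=proj(c,m)[0]; s=70 if n=="scene" else 70
    x0,y0=int(u-50),int(v-50); print("crop",x0,y0)
    cv2.imwrite(f"pics/{n}c.png",cv2.resize(c["img"][y0:y0+100,x0:x0+100,::-1],(600,600),interpolation=cv2.INTER_CUBIC))
E
python3 -c "
import cv2,numpy as np
cv2.imwrite('pics/both.png',cv2.resize(np.hstack([cv2.imread('pics/scenec.png'),cv2.imread('pics/topc.png')]),(800,400)))"
```

```text
scene mat ((445.0179748535156, 350.42156982421875), (159.02633666992188, 200.49559020996094), 85.30361938476562) 0.0044355895 1815
blue 365 ((559.5123291015625, 144.68161010742188), (433.5322265625, 145.60595703125), 61.50566101074219) [ 0.42889962 -0.03934671  0.16462551] [0.7108511  0.3091742  0.23397319] [0.4660603  0.030165   0.19685183]
disp 3334 ((435.04559326171875, 14.555500030517578), (259.0335998535156, 136.09719848632812), 1.680355429649353) [ 0.3061688  -0.05464025  0.0300307 ] [0.5656144  0.08584105 0.24931179]
plane [ 0.56757842  0.05622351 -0.07756334] 313 lean 29.698547386904206 yaw 5.657182134962833 ((489.9672546386719, 17.412403106689453), (114.97370910644531, 110.17076110839844), 7.225194931030273)
orange 29 [ 0.42347161 -0.00087624  0.17030121] [0.44045481 0.02875508 0.19843748] [0.43039526 0.01561011 0.18673423]
crop 258 118
top mat ((0.0, 0.0), (0.0, 0.0), 0.0) nan 0
blue 489 ((488.2499084472656, 16.036094665527344), (112.95259857177734, 102.03857421875), 4.303238868713379) [ 0.42891973 -0.03807172  0.16229057] [0.5455042  0.06924612 0.23364769] [0.46755674 0.02201021 0.1924566 ]
disp 3132 ((451.30499267578125, 14.935821533203125), (235.17660522460938, 124.86329650878906), 4.9314398765563965) [ 0.32878512 -0.05168843  0.0308491 ] [0.5724819  0.08478751 0.2527487 ]
plane [ 0.57380166  0.06274894 -0.08147634] 318 lean 29.994507856069976 yaw 6.240866660773473 ((488.80010986328125, 16.499649047851562), (108.64842224121094, 100.98193359375), 5.663857936859131)
crop 257 147
  return _methods._mean(a, axis=axis, dtype=dtype,
  ret = ret.dtype.type(ret / rcount)
```

View pics/both.png

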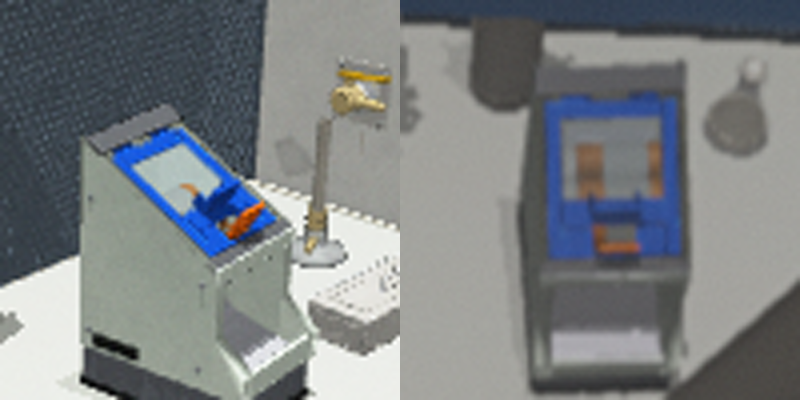

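The crops show the cover's tab and rib clearly, with yaw about 5–6°. I'll refine yaw and y from the side wall and cover edges.

Run:
```python
from h import *
c=dict(np.load("scene.npz")); P=cloud(c)
q=P[(abs(P[...,0]-.478)<.085)&(abs(P[...,1]-.015-.06)<.025)&(P[...,2]>.06)&(P[...,2]<.13)]
w=np.ones(len(q),bool)
for _ in range(8):
    s=np.polyfit(q[w,0]-.478,q[w,1],1); w=abs(np.polyval(s,q[:,0]-.478)-q[:,1])<.003
yaw=np.arctan(s[0]); print("left wall yaw",np.degrees(yaw),"y at x=.478",s[1],w.sum(),"axis y",s[1]-.06/np.cos(yaw))
# feature measurements in the dispenser frame
yaw=np.radians(5.7);R=np.array([[np.cos(yaw),-np.sin(yaw),0],[np.sin(yaw),np.cos(yaw),0],[0,0,1]]);o=np.array([.478,.0155,0])
for n in("scene","top"):
    c=dict(np.load(n+".npz")); P=(cloud(c)-o)@R; H=hsv(c)
    near=(abs(P[...,0])<.12)&(abs(P[...,1])<.1)
    # protruding points above the cover's top plane
    h=(P[...,2]-.194-.5774*P[...,0])*np.cos(np.pi/6)
    a=near&(abs(P[...,1])<.03)&(h>.012)&(P[...,0]<.03)
    for nm,m in(("blue",(H[...,0]>100)&(H[...,0]<125)),("orange",(H[...,0]<15)&(H[...,1]>130))):
        q=P[a&m]; hh=h[a&m]
        if len(q): print(n,nm,len(q),"y range",np.percentile(q[:,1],[3,97]).round(4),"top pts",q[hh>.02].mean(0).round(4),(hh.max()).round(4))
    b=near&(H[...,0]>100)&(H[...,0]<125)&(H[...,1]>150)&(abs(h)<.004)
    q=P[b]; print("plate y",np.percentile(q[:,1],[1,99]),"x",np.percentile(q[:,0],[1,99]),"h",np.median(h[b]))
    for nm,lo,hi,hm in(("front lip/all",.03,.3,0),):
        q=P[near&(P[...,2]>lo)&(P[...,2]<hi)]; print("all x",np.percentile(q[:,0],[.5,99.5]),"y",np.percentile(q[:,1],[.5,99.5]))
    for z0 in(0.,):
        q=P[(abs(P[...,2])<.006)&(abs(P[...,0])<.3)]; print("bench z",np.median(q[:,2]))
```

```text
left wall yaw 5.548790000946369 y at x=.478 0.07450663065316211 593 axis y 0.014224160283170785
scene blue 27 y range [-0.0138  0.0197] top pts [-0.0251  0.0028  0.2086] 0.0282
scene orange 22 y range [-0.0133  0.0153] top pts [-0.0517  0.0026  0.1947] 0.0303
plate y [-0.05129045  0.05318024] x [-0.04478254  0.06718191] h 0.0005445055745658122
all x [-0.09056707  0.08776225] y [-0.06008076  0.06301015]
bench z 0.0015039633334793523
top blue 24 y range [-0.0172  0.0193] top pts [-0.0246  0.0025  0.2094] 0.0308
top orange 17 y range [-0.009   0.0136] top pts [-0.0523  0.0017  0.1956] 0.0366
plate y [-0.05012033  0.04945114] x [-0.04260106  0.06300594] h -0.00013138858439745873
all x [-0.09048135  0.08511004] y [-0.05943077  0.06075175]
bench z 0.0006902231468630671
```

Run:
```python
from h import *
for n in("top","scene"):
    c=dict(np.load(n+".npz")); P=cloud(c)
    q=P[(np.hypot(P[...,0],P[...,1])<.6)&(P[...,2]>.45)&(P[...,1]<.1)&(P[...,1]>-.6)&(P[...,0]<.22)]
    for lo in np.arange(-.6,.1,.06):
        s=q[(q[:,1]>=lo)&(q[:,1]<lo+.06)]
        if len(s)>5: print(n,"y",lo.round(2),"zmax",np.percentile(s[:,2],99).round(3),"x",np.percentile(s[:,0],[1,99]).round(3),len(s))
```

```text
top y -0.36 zmax 0.679 x [0.046 0.163] 560
top y -0.3 zmax 0.868 x [0.047 0.188] 1391
top y -0.24 zmax 0.902 x [0.014 0.216] 2318
top y -0.18 zmax 0.886 x [0.011 0.218] 4747
top y -0.12 zmax 0.744 x [0.024 0.218] 3390
top y -0.06 zmax 0.56 x [0.159 0.218] 671
scene y -0.54 zmax 0.526 x [0.08  0.171] 389
scene y -0.48 zmax 0.538 x [0.084 0.176] 440
scene y -0.42 zmax 0.566 x [0.058 0.15 ] 36
scene y -0.36 zmax 0.598 x [0.055 0.162] 388
scene y -0.3 zmax 0.634 x [0.05  0.141] 491
scene y -0.24 zmax 0.646 x [0.049 0.135] 491
scene y -0.18 zmax 0.678 x [0.027 0.165] 886
scene y -0.12 zmax 0.693 x [0.037 0.219] 2607
scene y -0.06 zmax 0.559 x [0.159 0.219] 953
```

Emit:
arm_command --pt "36 22 -6" --pt "36 22 -6" --pt "36 22 -6" --pt "36 22 -6" --pt "36 22 -6" --pt "0 0 0" --spin '[8, 8, 8, 8, 8, 0]'

```text
time: 0.7
tool_pos: [0.3021, -0.3985, 0.3737]
tool_rot: [-3.14, -0.002, 0.935]
contact_force: [-0.4, -0.1, 0.3]
opening: 0.0918
grip_force: 0.0
```

Run:
```python
from cell import *
import numpy as np
s=observe();np.set_printoptions(precision=5,suppress=True);print(s['time'],s['qpos'],s['tool_pos'],s['tool_rot'],np.hypot(*s['tool_pos'][:2]))
```

```text
0.7 [-1.07594  0.32564  1.63936  0.00156  1.17911 -0.44097] [ 0.30211 -0.39855  0.37369] [-3.13993 -0.00237  0.93522] 0.5001143708118014
```

Emit:
arm_command --pt "8 40 0" --pt "8 40 0" --pt "8 40 0" --pt "8 40 0" --pt "8 40 0" --pt "8 40 0" --pt "10 38 0" --pt "0 0 0" --spin '[6, 6, 6, 6, 6, 6, 6, 0]'

```text
time: 1.5
tool_pos: [0.357, -0.1204, 0.3748]
tool_rot: [-3.141, -0.001, 1.666]
contact_force: [-0.3, -1.4, 1.2]
opening: 0.0916
grip_force: 0.0
```

Run:
```python
from cell import *
from h import *
s=observe();np.set_printoptions(precision=4,suppress=True);print(s['time'],s['qpos'],s['tool_pos'],s['tool_rot'])
c=read_camera("top");P=cloud(c)
con=P[(P[...,2]>.83)&(P[...,2]<.95)&(P[...,0]>.18)&(P[...,0]<.35)&(P[...,1]<.2)]
for lo in np.arange(-.3,.2,.05):
    q=con[(con[:,1]>=lo)&(con[:,1]<lo+.05)]
    if len(q):print("con",lo.round(2),len(q),"xmin",np.percentile(q[:,0],1),"zmin",np.percentile(q[:,2],1))
q=P[(P[...,2]>.6)&(P[...,0]<.25)&(abs(P[...,1])<.4)]
for lo in np.arange(0,.25,.03):
    s=q[(q[:,0]>=lo)&(q[:,0]<lo+.03)]
    if len(s):print("arm x",lo.round(2),"zmax",np.percentile(s[:,2],99.5),"y",np.percentile(s[:,1],[1,99]),len(s))
c2=read_camera("scene");a=cv2.resize(c["img"],(512,384))
sc=c2["img"]; u,v=proj(c2,np.array([.36,-.1,.25]))[0].astype(int); print(u,v)
crop=cv2.resize(sc[v-64:v+36,u-50:u+50],(400,400),interpolation=cv2.INTER_CUBIC); np.savez("s2.npz",**c2)
t=cv2.resize(a[40:340,200:500],(400,400))
cv2.imwrite("pics/m2.png",np.hstack([crop,t])[:,:,::-1])
```

```text
1.5 [-0.5297  0.1     1.9355  0.001   1.1068 -0.6249] [ 0.357  -0.1204  0.3748] [-3.1415 -0.0011  1.6655]
con -0.3 4 xmin 0.1850095533052648 zmin 0.8530924787200097
con -0.25 1700 xmin 0.18474242498344187 zmin 0.8320595317080463
con -0.2 1387 xmin 0.21650983025807638 zmin 0.831491770623604
con -0.15 1600 xmin 0.21626808602166478 zmin 0.831256027161325
con -0.1 1479 xmin 0.22830372076093206 zmin 0.8312121490016053
con -0.05 1510 xmin 0.22924980493102548 zmin 0.8313521466397076
con -0.0 1503 xmin 0.2284109265082468 zmin 0.8317084997541969
con 0.05 1496 xmin 0.22834910857462343 zmin 0.8316802337877862
con 0.1 1517 xmin 0.23141864203490795 zmin 0.8312805288120849
con 0.15 1474 xmin 0.23844375076011806 zmin 0.8310128809431129
arm x 0.0 zmax 0.7746899596531962 y [-0.0157  0.0544] 834
arm x 0.03 zmax 0.7823272155268353 y [-0.0296  0.1029] 1650
arm x 0.06 zmax 0.7830298385350458 y [-0.0344  0.1593] 2119
arm x 0.09 zmax 0.784377774778708 y [-0.0086  0.2044] 2691
arm x 0.12 zmax 0.7862061850679469 y [-0.0462  0.2028] 1571
arm x 0.15 zmax 0.7856203120407725 y [-0.0669  0.1952] 967
arm x 0.18 zmax 0.9029745337799471 y [-0.2482  0.1644] 1092
arm x 0.21 zmax 0.9618341969237273 y [-0.2328  0.1802] 14966
arm x 0.24 zmax 1.0126365933011432 y [-0.2457  0.3958] 26796
357 151
```

View pics/m2.png

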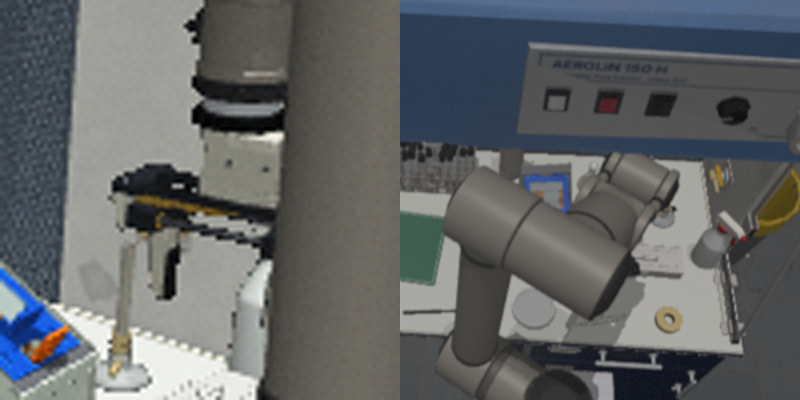

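Elbow top is at about 0.79 m, below the console's bottom at 0.83 m. The fingers look thin, about 8 mm. Now over the tab.

Emit:
arm_command --pt "0 0 15" --pt "0 0 15" --pt "23 34 0" --pt "23 34 0" --pt "23 33 0" --pt "22 33 0" --pt "0 0 0" --spin '[0, 0, 0, 0, 0, 0, 0]'

```text
time: 2.3
tool_pos: [0.4501, 0.0117, 0.4045]
tool_rot: [3.141, -0.001, 1.66]
contact_force: [0.2, -0.3, 0.7]
opening: 0.092
grip_force: 0.0
```

```bash
cat >> h.py <<'E'
yaw=np.radians(5.6);Rd=np.array([[np.cos(yaw),-np.sin(yaw),0],[np.sin(yaw),np.cos(yaw),0],[0,0,1]]);od=np.array([.4775,.0155,0])
def todisp(P): return (np.asarray(P)-od)@Rd
E
python3 - <<'E'
from cell import *
from h import *
np.set_printoptions(precision=4,suppress=True)
s=observe();p=s['tool_pos'].copy();p[2]-=.178;print(s['tool_rot'],todisp(p),s['contact_force'])
c=read_camera("top");np.savez("t3.npz",**c);P=cloud(c);print("arm zmax",np.nanmax(P[...,2][(P[...,0]<.2)&(abs(P[...,1])<.2)]))
c2=read_camera("scene");u,v=proj(c2,np.array([.45,.01,.22]))[0].astype(int)
a=cv2.resize(c2["img"][v-50:v+50,u-50:u+50],(400,400),interpolation=cv2.INTER_CUBIC)
u,v=proj(c,np.array([.45,.01,.22]))[0].astype(int)
b=cv2.resize(c["img"][v-50:v+50,u-50:u+50],(400,400),interpolation=cv2.INTER_CUBIC)
cv2.imwrite("pics/m3.png",np.hstack([a,b])[:,:,::-1])
E
```

```text
[ 3.1406 -0.0005  1.66  ] [-0.0276 -0.0011  0.2265] [ 0.198 -0.256  0.741]
arm zmax 0.7802251020637512
```

View pics/m3.png

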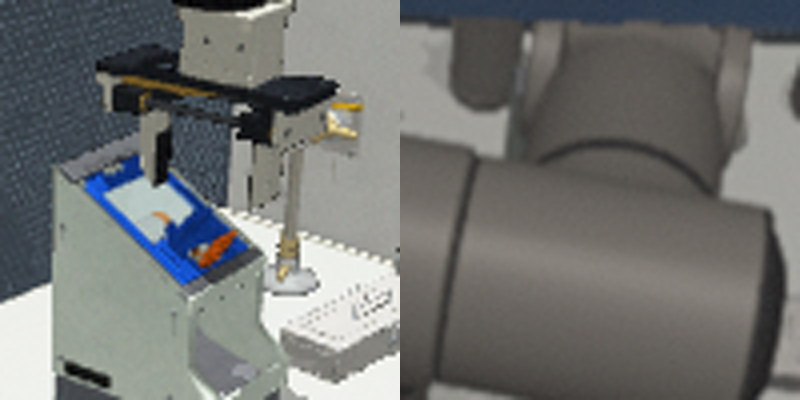

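The fingers straddle the tab and rib, with the view clear. I'll narrow the opening and come down.

Emit:
arm_command --pt "-3 1.2 0" --pt "0 0 0" --pt "0 0 0" --pt "0 0 0" --pt "0 0 -9" --pt "0 0 -9" --pt "0 0 -8" --pt "0 0 0" --spin '[0, 0, 0, 0, 0, 0, 0, 0]' --jaw 0.13 --squeeze 6

```text
time: 3.2
tool_pos: [0.4447, 0.012, 0.3772]
tool_rot: [-3.139, -0.001, 1.66]
contact_force: [0.4, 0.0, -0.4]
opening: 0.0518
grip_force: 0.0
```

Emit:
arm_command --pt "2 0.8 -2" --pt "0 0 0" --spin '[0, 0]'

```text
time: 3.4
tool_pos: [0.4474, 0.0128, 0.3767]
tool_rot: [3.141, 0.0, 1.66]
contact_force: [0.1, 0.7, -0.0]
opening: 0.0522
grip_force: 0.0
```

Emit:
arm_command --pt "0 0 -2" --pt "0 0 0" --spin '[0, 0]'

```text
time: 3.6
tool_pos: [0.4471, 0.0127, 0.3747]
tool_rot: [3.141, 0.0, 1.66]
contact_force: [0.2, 0.0, -0.1]
opening: 0.052
grip_force: 0.0
```

Emit:
arm_command --pt "0 0 -2" --pt "0 0 0" --spin '[0, 0]'

```text
time: 3.8
tool_pos: [0.447, 0.0127, 0.3726]
tool_rot: [-3.141, -0.0, 1.66]
contact_force: [0.1, -0.9, -0.6]
opening: 0.0518
grip_force: 0.0
```

Emit:
arm_command --pt "0 0 -1.5" --pt "0 0 0" --spin '[0, 0]'

```text
time: 4.0
tool_pos: [0.447, 0.0127, 0.3711]
tool_rot: [-3.141, -0.0, 1.66]
contact_force: [-0.9, 0.1, -0.4]
opening: 0.0519
grip_force: 0.0
```

Emit:
arm_command --pt "0 0 -1.5" --pt "0 0 0" --spin '[0, 0]'

```text
time: 4.2
tool_pos: [0.4471, 0.0127, 0.3705]
tool_rot: [3.14, 0.0, 1.66]
contact_force: [-2.5, 0.7, 6.4]
opening: 0.0521
grip_force: 3.1
```

Contact with the plate at tip z≈192.6, so the overlap with the tab is about 3.5 mm. Closing gently.

Emit:
arm_command --pt "0 0 0.5" --pt "0 0 0" --pt "0 0 0" --pt "0 0 -1.5" --pt "0 0 0" --spin '[0, 0, 0, 0, 0]' --jaw -0.1 --squeeze 6

```text
time: 4.7
tool_pos: [0.4466, 0.0127, 0.369]
tool_rot: [-3.14, 0.0, 1.66]
contact_force: [-5.3, -0.6, 7.1]
opening: 0.0414
grip_force: 5.3
```

Emit:
arm_command --pt "0.3 0 0" --pt "0 0 0" --pt "0 0 0" --spin '[0, 0, 0]' --jaw -0.25 --squeeze 12

```text
time: 5.0
tool_pos: [0.4475, 0.0127, 0.3695]
tool_rot: [3.14, 0.0, 1.66]
contact_force: [-2.8, 0.4, 8.0]
opening: 0.0374
grip_force: 11.0
```

Emit:
arm_command --pt "0 0 0" --pt "0 0 0" --pt "0 0 0" --spin '[0, 0, 0]' --jaw -0.5 --squeeze 25

```text
time: 5.3
tool_pos: [0.4482, 0.0127, 0.37]
tool_rot: [3.137, 0.001, 1.66]
contact_force: [0.5, 1.3, 8.1]
opening: 0.0325
grip_force: 24.2
```

```bash
cat > look.py <<'E'
from cell import *
from h import *
import sys
c=read_camera("scene");x,y,z,w=map(float,sys.argv[2:6]);w=int(w)
u,v=proj(c,np.array([x,y,z]))[0].astype(int);u=max(u,w);v=max(v,w)
cv2.imwrite(f"pics/{sys.argv[1]}.png",cv2.resize(c["img"][v-w:v+w,u-w:u+w,::-1],(600,600),interpolation=cv2.INTER_CUBIC));np.savez(sys.argv[1]+".npz",**c)
E
python3 look.py m4 .45 .01 .22 40
```

```text
(no output)
```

View pics/m4.png

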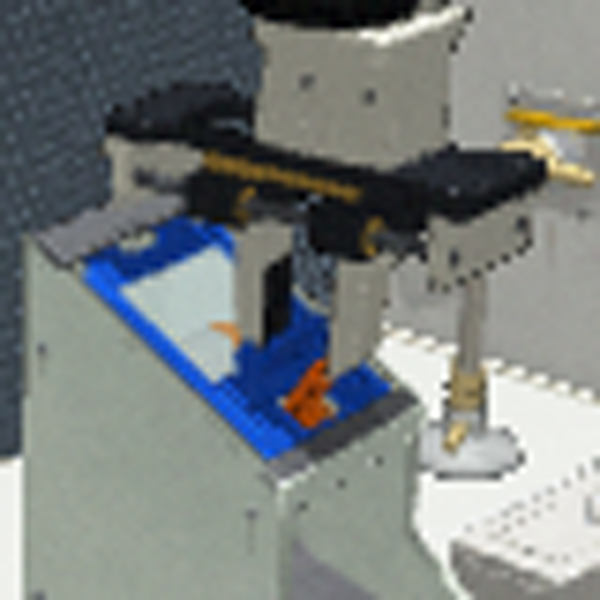

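```bash
cat > lean.py <<'E'
from h import *
import sys
c=dict(np.load(sys.argv[1]+".npz"));P=cloud(c);D=todisp(P);H=hsv(c)
hi=float(sys.argv[2]) if len(sys.argv)>2 else .3
b=(H[...,0]>100)&(H[...,0]<125)&(H[...,1]>150)&(abs(D[...,0])<.15)&(D[...,1]>.02)&(D[...,1]<.06)&(D[...,2]>.15)&(D[...,2]<hi)
q=D[b];w=np.ones(len(q),bool)
for _ in range(8):
    s=np.polyfit(q[w,0],q[w,2],1);w=abs(np.polyval(s,q[:,0])-q[:,2])<.004
print(len(q),w.sum(),"lean",np.degrees(np.arctan(s[0])),"z at x=-.03",np.polyval(s,-.03),"x range",q[w,0].min(),q[w,0].max(), "ref z",.194-.5774*.03)
E
python3 lean.py m4; python3 lean.py scene
```

```text
151 147 lean 29.939858091599383 z at x=-.03 0.17699377811004305 x range -0.04692676173907489 0.06906812983779734 ref z 0.176678
151 147 lean 29.63930291220442 z at x=-.03 0.17726090477726955 x range -0.04527622391943102 0.06915985941755891 ref z 0.176678
```

The pads hold the tab and rib, the tab is squeezed, and the cover still leans 30°. Pivoting up along the arc.

Emit:
arm_command --pt "-1.2 -0.1 4" --pt "-1.2 -0.1 4" --pt "-0.8 -0.1 4" --pt "-0.8 -0.1 5" --pt "0 0 0" --spin '[0, 0, 0, 0, 0]' --jaw -1 --squeeze 30

```text
time: 5.85
tool_pos: [0.4431, 0.0123, 0.386]
tool_rot: [-3.141, -0.0, 1.66]
contact_force: [-1.1, -0.4, -1.3]
opening: 0.0287
grip_force: 27.5
```

```bash
python3 look.py m5 .45 .01 .22 40; python3 lean.py m5
```

```text
158 152 lean 21.220583473088716 z at x=-.03 0.19406158946444302 x range -0.05529432128779214 0.06984165110884968 ref z 0.176678
```

Emit:
arm_command --pt "-0.5 0 5" --pt "-0.3 0 5" --pt "0 0 4" --pt "0 0 0" --spin '[0, 0, 0, 0]'

```text
time: 6.3
tool_pos: [0.4427, 0.0123, 0.4003]
tool_rot: [3.141, 0.0, 1.66]
contact_force: [-0.1, 0.5, -1.7]
opening: 0.0276
grip_force: 28.2
```

```bash
python3 look.py m6 .45 .01 .22 40; python3 lean.py m6
```

```text
153 147 lean 15.966299718122025 z at x=-.03 0.2070482484705284 x range -0.0575098120090676 0.06662876219927413 ref z 0.176678
```

Emit:
arm_command --pt "0 0 3" --pt "-5 -0.5 -1.3" --pt "-5 -0.5 -1.3" --pt "-5 -0.5 -1.3" --pt "-5 -0.5 -1.3" --pt "-5 -0.5 -1.3" --pt "-5 -0.5 -1.3" --pt "0 0 0" --spin '[0, 0, 0, 0, 0, 0, 0, 0]'

```text
time: 7.15
tool_pos: [0.4119, 0.0093, 0.3948]
tool_rot: [-3.141, -0.0, 1.66]
contact_force: [-0.1, 0.1, -0.9]
opening: 0.0272
grip_force: 28.4
```

```bash
python3 look.py m7 .43 .01 .22 40; python3 lean.py m7
```

```text
170 161 lean 14.423668743135392 z at x=-.03 0.20919405067886657 x range -0.08873165740546993 0.04538122496152411 ref z 0.176678
```

The cover is out of the frame and leans 14° in the pads. Carrying it to the mat.

Emit:
arm_command --pt "-2 0 8" --pt "0 0 10" --pt "0 5 10" --pt "0 15 5" --pt "0 25 0" --pt "0 32 0" --pt "0 32 0" --pt "0 32 0" --pt "0 32 0" --pt "0 32 0" --pt "0 32 0" --pt "0 32 0" --pt "0 30 -10" --pt "0 22 -20" --pt "0 12 -25" --pt "0 5 -30" --pt "0 0 -30" --pt "0 0 -25" --pt "0 0 0" --spin '[0, 0, 0, 0, 0, 0, 0, 0, 0, 0, 0, 0, 0, 0, 0, 0, 0, 0, 0]' --squeeze 35

```text
time: 9.1
tool_pos: [0.4098, 0.3473, 0.2855]
tool_rot: [-3.136, 0.003, 1.66]
contact_force: [-0.7, 0.1, -1.1]
opening: 0.0274
grip_force: 33.2
```

```bash
python3 look.py m8 .44 .34 .1 64
```

```text
(no output)
```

View pics/m8.png

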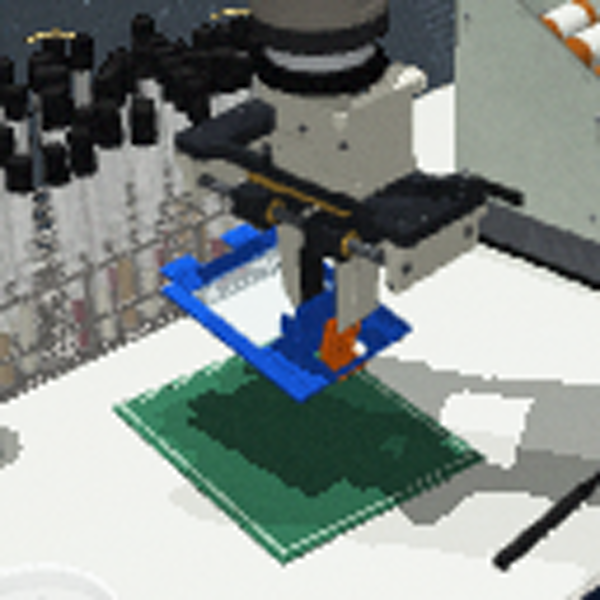

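The cover is held over the mat, tab end lower. Descending.

Emit:
arm_command --pt "1 0 -20" --pt "0 0 -20" --pt "0 0 -15" --pt "0 0 -8" --pt "0 0 0" --spin '[0, 0, 0, 0, 0]'

```text
time: 9.65
tool_pos: [0.4119, 0.3475, 0.2256]
tool_rot: [3.141, -0.0, 1.66]
contact_force: [0.5, 0.5, -1.5]
opening: 0.027
grip_force: 33.2
```

Emit:
arm_command --pt "0 0 -3" --pt "0 0 -3" --pt "0 0 0" --spin '[0, 0, 0]'

```text
time: 9.95
tool_pos: [0.4117, 0.3474, 0.2193]
tool_rot: [3.141, -0.0, 1.66]
contact_force: [0.3, -0.1, -0.2]
opening: 0.0268
grip_force: 33.2
```

Emit:
arm_command --pt "0 0 -2" --pt "0 0 -2" --pt "0 0 0" --spin '[0, 0, 0]'

```text
time: 10.25
tool_pos: [0.4118, 0.3474, 0.2155]
tool_rot: [3.14, -0.001, 1.66]
contact_force: [-0.1, 0.2, 2.9]
opening: 0.027
grip_force: 33.1
```

Emit:
arm_command --pt "0 0 -1.5" --pt "0 0 -1.5" --pt "0 0 0" --spin '[0, 0, 0]'

```text
time: 10.55
tool_pos: [0.413, 0.3476, 0.2136]
tool_rot: [3.136, -0.002, 1.66]
contact_force: [3.2, -2.0, 7.4]
opening: 0.0271
grip_force: 33.8
```

Emit:
arm_command --pt "0 0 -1.5" --pt "0 0 -1.5" --pt "0 0 0" --spin '[0, 0, 0]' --squeeze 22

```text
time: 10.85
tool_pos: [0.4133, 0.3478, 0.2105]
tool_rot: [3.135, -0.002, 1.66]
contact_force: [4.5, 0.0, 5.8]
opening: 0.0266
grip_force: 21.6
```

```bash
python3 look.py m9 .44 .34 .03 50
python3 - <<'E'
from h import *
c=dict(np.load("m9.npz"));P=cloud(c);H=hsv(c)
b=(H[...,0]>105)&(H[...,0]<125)&(H[...,1]>170)&(abs(P[...,0]-.44)<.12)&(abs(P[...,1]-.35)<.08)&(P[...,2]<.06)
q=P[b];w=q[:,1]>.37;q=q[w]
s=np.polyfit(q[:,0],q[:,2],1);print(len(q),np.degrees(np.arctan(s[0])),np.polyval(s,[.38,.44,.5]))
E
```

```text
246 5.853825719921647 [0.01503068 0.02118221 0.02733375]
```

Emit:
arm_command --pt "0 0 -1.5" --pt "0 0 -1.5" --pt "0 0 0" --spin '[0, 0, 0]' --squeeze 14

```text
time: 11.2
tool_pos: [0.4123, 0.3476, 0.2065]
tool_rot: [3.139, -0.001, 1.66]
contact_force: [3.8, 0.6, 4.9]
opening: 0.0264
grip_force: 14.0
```

Emit:
arm_command --pt "0 0 0" --pt "0 0 0" --pt "0 0 0" --spin '[0, 0, 0]' --squeeze 6

```text
time: 11.5
tool_pos: [0.4121, 0.3475, 0.2064]
tool_rot: [3.14, -0.001, 1.66]
contact_force: [2.3, 0.2, 5.1]
opening: 0.0294
grip_force: 6.0
```

Emit:
arm_command --pt "0 0 0" --pt "0 0 0" --pt "0 0 0" --pt "0 0 0" --spin '[0, 0, 0, 0]' --jaw 0.1

```text
time: 11.9
tool_pos: [0.411, 0.3471, 0.2053]
tool_rot: [-3.14, 0.001, 1.66]
contact_force: [0.1, -0.1, 0.7]
opening: 0.05
grip_force: 0.0
```

Emit:
arm_command --pt "0 0 8" --pt "0 0 15" --pt "0 0 25" --pt "0 0 30" --pt "0 0 40" --pt "0 0 0" --spin '[0, 0, 0, 0, 0, 0]' --jaw 0.1

```text
time: 12.5
tool_pos: [0.4125, 0.348, 0.3295]
tool_rot: [3.133, -0.005, 1.66]
contact_force: [0.1, -0.0, 0.4]
opening: 0.0505
grip_force: 0.0
```

```bash
python3 look.py m10 .44 .3 .06 75
python3 - <<'E'
from h import *
c=dict(np.load("m10.npz"));P=cloud(c);H=hsv(c)
b=(H[...,0]>105)&(H[...,0]<125)&(H[...,1]>150)&(abs(P[...,0]-.44)<.14)&(abs(P[...,1]-.35)<.08)&(P[...,2]<.035)
q=P[b];A=np.c_[q[:,:2],np.ones(len(q))];s=np.linalg.lstsq(A,q[:,2],rcond=None)[0]
print(len(q),s,cv2.minAreaRect(q[:,:2].astype(np.float32)*1000))
D=todisp(P)
o=(H[...,0]<20)&(H[...,1]>90)&(D[...,2]>.11)&(D[...,2]<.2)&(abs(D[...,0])<.08)&(abs(D[...,1])<.05)
print("amber",o.sum());
if o.any():
  q=D[o];[print(z,np.percentile(q[(abs(q[:,0]-z)<.007),0:3],[50,95],axis=0).round(3).tolist()) for z in np.arange(-.05,.08,.014) if (abs(q[:,0]-z)<.007).sum()>3]
E
```

```text
502 [-0.06969352 -0.01632036  0.05159792] ((456.0244140625, 350.4832458496094), (139.97532653808594, 104.70263671875), 4.846097946166992)
amber 78
-0.022000000000000006 [[-0.019, -0.015, 0.151], [-0.016, 0.015, 0.154]]
-0.008000000000000007 [[-0.011, 0.001, 0.155], [-0.005, 0.011, 0.156]]
0.0059999999999999915 [[0.006, 0.002, 0.165], [0.011, 0.014, 0.171]]
0.01999999999999999 [[0.016, 0.006, 0.172], [0.024, 0.014, 0.173]]
0.03399999999999999 [[0.034, -0.037, 0.177], [0.04, 0.01, 0.181]]
0.04799999999999999 [[0.045, -0.039, 0.181], [0.051, 0.005, 0.182]]
```

View pics/m10.png

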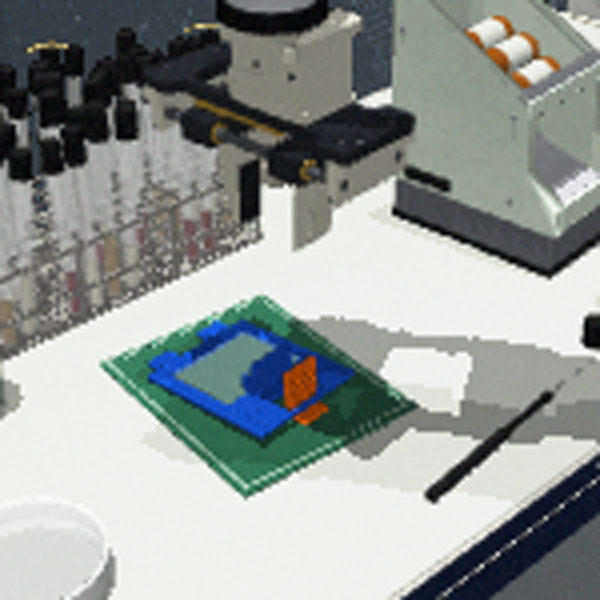

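The cover lies flat on the mat with a tilt of about 4°, and the three vials are visible at (488,30), (515,50) and (535,72). I'll fit their positions.

Run:
```python
from cell import *
from h import *
from scipy.optimize import least_squares
ct=read_camera("top");np.savez("t11.npz",**ct)
for n,c in(("scene",dict(np.load("m10.npz"))),("top",ct)):
    D=todisp(cloud(c)); ok=(abs(D[...,1])<.043)&(D[...,0]>-.03)&(D[...,0]<.07)&(D[...,2]>.135)&(D[...,2]<.19)
    q=D[ok]; print(n,len(q))
    C=np.array([[-.012,.139],[.013,.156],[.043,.166]])
    for _ in range(15):
        d=np.linalg.norm(q[:,None,[0,2]]-C,axis=2); k=d.argmin(1)
        for i in range(3):
            s=q[(k==i)&(abs(d[:,i]-.015)<.004)][:,[0,2]]
            if len(s)>6: C[i]=least_squares(lambda p:np.linalg.norm(s-p,axis=1)-.015,C[i],loss="soft_l1",f_scale=.001).x
    print(C.round(4).tolist(),[int(((k==i)&(abs(d[:,i]-.015)<.004)).sum()) for i in range(3)])
    h=(D[...,2]-.194-.5774*D[...,0])
    for nm,y0 in(("L",.053),("R",-.053)):
        s=(abs(D[...,1]-y0)<.005)&(abs(D[...,0]-.03)<.03)&(abs(h)<.02); print("side",nm,s.sum(),np.percentile(h[s],[50,95]) if s.any() else "")
```

```text
scene 199
[[-0.008, 0.1409], [0.0172, 0.1578], [0.0452, 0.1672]] [55, 82, 61]
side L 45 [-0.00230261  0.00152091]
side R 75 [-0.00561458  0.00118374]
top 748
[[-0.0101, 0.1402], [0.0171, 0.1568], [0.0459, 0.1668]] [188, 219, 191]
side L 64 [-0.00452012  0.00469556]
side R 74 [-0.00390587  0.00572483]
```

Emit:
arm_command --pt "0 0 20" --pt "0 0 25" --pt "0 0 25" --pt "0 -20 0" --pt "0 -30 0" --pt "0 -32 0" --pt "0 -32 0" --pt "0 -32 0" --pt "0 -32 0" --pt "0 -32 0" --pt "0 -32 0" --pt "0 -32 0" --pt "0 0 0" --spin '[-7.5, -7.5, -7.5, -7.5, -7.5, -7.5, -7.5, -7.5, -7.5, -7.5, -7.5, -7, 0]' --jaw -0.35

```text
time: 13.9
tool_pos: [0.4113, 0.0707, 0.3927]
tool_rot: [3.141, 0.003, 0.091]
contact_force: [-0.3, 0.6, -0.2]
opening: 0.03
grip_force: 0.0
```

Emit:
arm_command --pt "18 -19 0" --pt "19 -19 0" --pt "18 -18 0" --pt "0 0 0" --pt "0 0 -15" --pt "0 0 -15" --pt "0 0 -10" --pt "0 0 0" --spin '[0, 0, 0, 0, 0, 0, 0, 0]'

```text
time: 14.7
tool_pos: [0.4659, 0.018, 0.3522]
tool_rot: [-3.141, 0.004, 0.099]
contact_force: [0.1, 0.4, -0.4]
opening: 0.0299
grip_force: 0.0
```

```bash
python3 look.py m12 .465 .01 .2 40
python3 - <<'E'
from cell import *
from h import *
s=observe();p=s['tool_pos'].copy();p[2]-=.178;print(todisp(p).round(4),s['tool_rot'],s['contact_force'])
E
```

```text
[-0.011   0.0034  0.1752] [-3.14101894e+00  2.25069771e-03  9.88294136e-02] [ 0.15911679 -0.05815146  0.54682571]
```

View pics/m12.png

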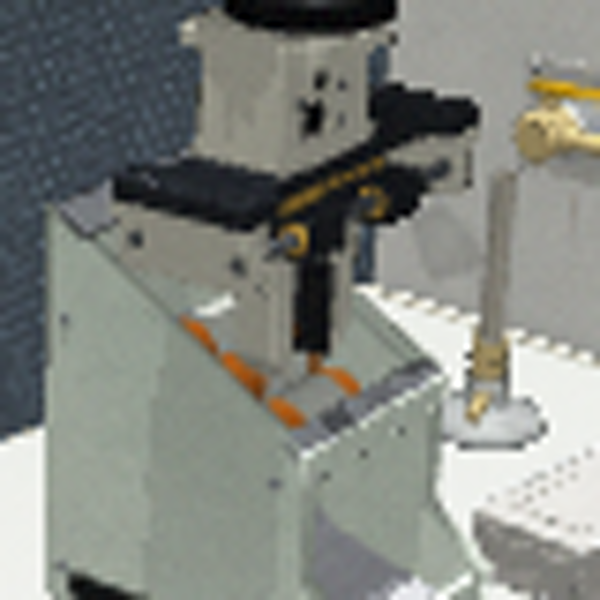

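The fingers are in the opening in front of vial_2, above vial_1. Lowering further.

Emit:
arm_command --pt "-1 -3 -8" --pt "0 0 -6" --pt "0 0 -3.5" --pt "0 0 0" --spin '[0, 0, 0, 0]'

```text
time: 15.15
tool_pos: [0.4655, 0.0143, 0.336]
tool_rot: [-3.141, 0.001, 0.098]
contact_force: [0.3, 0.6, 0.9]
opening: 0.03
grip_force: 0.0
```

Emit:
arm_command --pt "0 0 -1.5" --pt "0 0 0" --spin '[0, 0]'

```text
time: 15.35
tool_pos: [0.4656, 0.0143, 0.335]
tool_rot: [3.141, -0.0, 0.098]
contact_force: [0.6, -0.3, 0.4]
opening: 0.0296
grip_force: 0.0
```

Emit:
arm_command --pt "0 0 -1" --pt "2 0.2 0" --pt "2 0.2 0" --pt "2 0.2 0" --pt "0 0 0" --spin '[0, 0, 0, 0, 0]'

```text
time: 15.85
tool_pos: [0.4718, 0.0149, 0.3339]
tool_rot: [3.142, 0.0, 0.098]
contact_force: [-0.6, -0.2, -0.1]
opening: 0.0296
grip_force: 0.2
```

Emit:
arm_command --pt "2 0.2 0" --pt "2 0.2 0" --pt "0 0 0" --spin '[0, 0, 0]'

```text
time: 16.15
tool_pos: [0.4759, 0.0153, 0.334]
tool_rot: [3.141, -0.0, 0.098]
contact_force: [-0.9, 1.0, -0.7]
opening: 0.0296
grip_force: 0.1
```

Emit:
arm_command --pt "2 0.2 0" --pt "2 0.2 0" --pt "0 0 0" --spin '[0, 0, 0]'

```text
time: 16.45
tool_pos: [0.4799, 0.0157, 0.334]
tool_rot: [3.141, -0.0, 0.098]
contact_force: [-0.5, -0.9, -0.3]
opening: 0.0299
grip_force: 0.1
```

Emit:
arm_command --pt "2 0.2 1" --pt "2 0.2 1.5" --pt "0 0 0" --pt "0 0 0" --spin '[0, 0, 0, 0]'

```text
time: 16.85
tool_pos: [0.4838, 0.0161, 0.3365]
tool_rot: [3.141, -0.001, 0.098]
contact_force: [0.6, 0.6, -0.1]
opening: 0.0297
grip_force: 0.0
```

```bash
cat > vials.py <<'E'
from cell import *
from h import *
for n in("top","scene"):
    c=read_camera(n);D=todisp(cloud(c));H=hsv(c);np.savez("v_"+n+".npz",**c)
    o=(H[...,0]<20)&(H[...,1]>90)&(D[...,2]>.05)&(D[...,2]<.2)&(D[...,0]>-.1)&(D[...,0]<.08)&(abs(D[...,1])<.05)
    q=D[o];print(n,len(q),"hist x",np.histogram(q[:,0],np.arange(-.1,.09,.02))[0],"hist z",np.histogram(q[:,2],np.arange(.05,.21,.02))[0])
E
python3 vials.py
```

```text
top 66 hist x [13 53  0  0  0  0  0  0  0] hist z [ 3 62  1  0  0  0  0]
scene 54 hist x [15 32  2  1  0  0  2  2  0] hist z [ 2 48  0  0  0  0  4]
```

Vial_1 has dropped into the chute. Now withdrawing so the others follow.

Emit:
arm_command --pt "-4 -0.4 4" --pt "-6 -0.6 10" --pt "-6 -0.6 20" --pt "-5 -0.5 25" --pt "0 0 20" --pt "0 0 0" --pt "0 0 0" --pt "0 0 0" --pt "0 0 0" --pt "0 0 0" --spin '[0, 0, 0, 0, 0, 0, 0, 0, 0, 0]'

```text
time: 17.95
tool_pos: [0.4625, 0.014, 0.4147]
tool_rot: [-3.141, 0.002, 0.098]
contact_force: [0.4, 0.3, -0.6]
opening: 0.0297
grip_force: 0.0
```

```bash
python3 vials.py; python3 look.py m13 .43 .02 .12 50
```

```text
top 0 hist x [0 0 0 0 0 0 0 0 0] hist z [0 0 0 0 0 0 0]
scene 106 hist x [19 28 42 11  6  0  0  0  0] hist z [ 4 74 28  0  0  0  0]
```

View pics/m13.png

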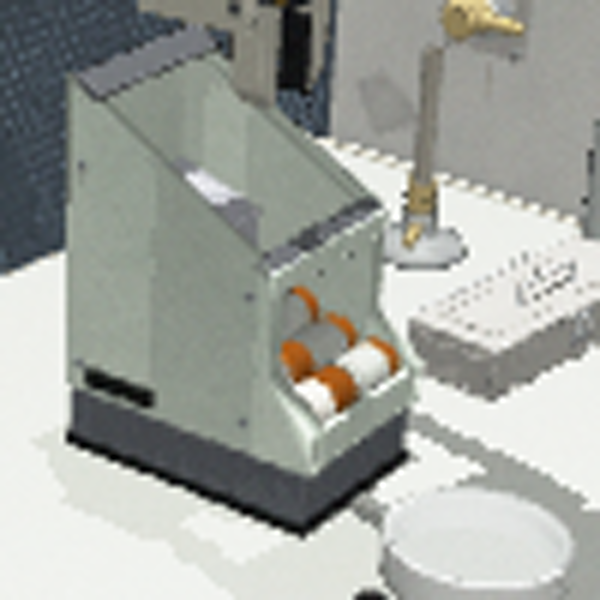

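The hopper is empty and all three vials lie in the chute at (345,380), (320,345) and (300,300). I'll let it settle, then hand in.

Emit:
arm_command --pt "0 0 5" --pt "0 0 0" --pt "0 0 0" --pt "0 0 0" --pt "0 0 0" --pt "0 0 0" --pt "0 0 0" --pt "0 0 0" --pt "0 0 0" --pt "0 0 0" --spin '[0, 0, 0, 0, 0, 0, 0, 0, 0, 0]'

```text
time: 19.1
tool_pos: [0.4626, 0.014, 0.4204]
tool_rot: [3.142, 0.0, 0.098]
contact_force: [0.1, -0.0, -0.0]
opening: 0.0298
grip_force: 0.0
```

```bash
python3 -c "
from cell import *
print(hand_in())"
```

```text
the job is handed in; nothing more can be done
None
```

I handed the job in at about 19 s: the last camera views show the cover lying outer face up on the mat and all three vials in the chute, but the hand-in returned no verdict.

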